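# Stir the cooling grinding balls and cover the dish

### The job

The steel grinding balls for the tissue mill are fresh from the steriliser and cooling in the white dish: take the spoon out of its steel pot and stir them, at least three full turns round the dish with the spoon's blade down among the balls, so that every ball gets moved or rolled over. Then stand the spoon back in its pot, blade down, and put the lid on the dish so that it sits flat on the rim. Spill no ball, keep the dish where it stands (a slip of a finger's width does no harm), set the spoon and lid down rather than drop them, and do not disturb the other things on the work surface.

Things in the scene. Friction and masses are not known exactly. Their poses are not given: they have to be found in the camera images.
- dish: Open round white porcelain dish, loose, about 0.8 kg: outside diameter 151 mm at the rim, 66 mm high, inner diameter about 140 mm, flat inner floor 6 mm above the surface. Six balls lie in one layer on its floor. Origin: centre of its underside; z up.
- ball1_center (a point): Steel grinding ball 1 of 6, all alike: diameter 25 mm, 64 g, polished and slippery, rolls freely on the dish's floor. Point: its centre.
- ball2_center (a point): Steel grinding ball 2 of 6, all alike: diameter 25 mm, 64 g, polished and slippery, rolls freely on the dish's floor. Point: its centre.
- ball3_center (a point): Steel grinding ball 3 of 6, all alike: diameter 25 mm, 64 g, polished and slippery, rolls freely on the dish's floor. Point: its centre.
- ball4_center (a point): Steel grinding ball 4 of 6, all alike: diameter 25 mm, 64 g, polished and slippery, rolls freely on the dish's floor. Point: its centre.
- ball5_center (a point): Steel grinding ball 5 of 6, all alike: diameter 25 mm, 64 g, polished and slippery, rolls freely on the dish's floor. Point: its centre.
- ball6_center (a point): Steel grinding ball 6 of 6, all alike: diameter 25 mm, 64 g, polished and slippery, rolls freely on the dish's floor. Point: its centre.
- spoon_grip (a point): Stirring spoon, 196 mm long, 0.1 kg, stands blade down in the pot, leaning some 20 deg on its rim, top roughly towards the robot (within 60 deg). Point: on its axis in the handle, 158 mm from the tip, 38 mm below the top. z: along it, blade to handle; x: thin way of handle and blade; y: their width, level at the start. Handle: black plastic bar 12 (x) by 16 mm (y), 118 to 196 mm from the tip
- spoon_tip (a point): Lowest end of the spoon's steel blade, on the spoon's axis, 158 mm from the grip point; same axes. Blade: flat, 4 mm thick (x), 26 mm wide (y), 46 mm long, ends round. Between it and the handle is a round stem 7 mm thick.
- pot: Round stainless steel tool pot on a rubber foot, fixed to the surface: outside diameter 52 mm, inner diameter 45 mm, 110 mm high, inner floor 5 mm above the surface; rubber foot 72 mm across, 4 mm high. Origin: centre of its underside; z up.
- lid_knob (a point): Loose aluminium lid of the dish, 0.25 kg, lying right way up. Point: middle of its black upright knob (28 mm across, 30 mm tall), 37 mm above the lid's lower edge. Plate 167 mm across, top 13, underside 10 mm above the lower edge; the skirt below it has 161 mm inner diameter, 5 mm of play all round the dish. On the dish the plate lies on the rim and the knob's middle is 93 mm above the surface. z up
- bottle: Bystander: glass bottle with an orange cap, 70 mm across, 150 mm high. Origin: centre of its underside.
- tipbox: Bystander: grey pipette-tip box, 86 x 124 mm, 56 mm high. Origin: centre of its underside.
- tuberack: Bystander: white rack of capped tubes, 70 x 150 mm, 68 mm high. Origin: centre of its underside.
- petris: Bystander: stack of three petri dishes, 92 mm across, 48 mm high. Origin: centre of its underside.

How it is judged:
By the outcome, as a careful person would: the job done as asked, in the order asked, and still so for the second after the job is handed in, with the robot touching nothing.
It also fails if it takes over 72 s, if anything falls off the work surface, if the arm or the gripper's body presses on something with over 40 N, if the wrist force passes 120 N, or if a joint passes its speed limit or range.

### The arm

A 7-joint arm with a two-finger parallel gripper is mounted at the origin on the work surface. World frame = base frame: x ahead of the robot, y to its left, z up, the work surface at z = 0. Lengths are in m, angles in rad, forces in N, time in s.
With the tool pointing down it reaches from about 0.4 to 0.85 m from the base axis. Payload 6.9 kg.
Tool frame: the origin (TCP) lies at the very end of the fingers, on their centre line; the grasp point (between the pads) lies 19 mm behind it; z points along the fingers, y is the direction in which the jaws open and shut (so a half turn about z gives the same grasp; the last joint's range is limited). The gripper opens to 85 mm and grips with 20 to 120 N. Pads are 22 mm wide; open, the fingers measure 114 mm over their backs; the gripper's body (76 mm by 85 mm) begins 54 mm behind the grasp point. The pads swing forward as they close: fully open they stand 13 mm farther back than shut.
Start: joints at [-1.083, 0.507, -0.238, 1.5, 0.126, 1.149, -0.155], TCP at [0.233, 0.58, 0.231] pointing down, gripper open.
Joint ranges: [-3.08, 3.08], [-0.24, 2.05], [-1.43, 1.35], [0, 2.5], [-1.52, 4.66], [0.17, 1.96], [-2.89, 2.89]. Speed limits (rad/s): [2.39, 2.39, 3.14, 3.14, 3.14, 3.14, 3.14].

### API

Orientations are given as a 3x3 rotation matrix whose columns are the frame's x, y, z axes.
In Python, from rig import env, grab_frame gives the robot as it stands.
- The arm moves only by the tool servo_tool, never from a script. Its argument "series" is a list of rows, each a list of 5 numbers: the shift along the tool's x, y, z in mm, then the turn about the tool's z in degrees, then the gripper's target within -1 to 1 (fully open at 1, half-way at 0, shut at -1). A call has exactly 8 rows; each row shifts and turns the commanded pose from where the row before left it, along the tool's axes as they then stand; what a row does not reach is not made up. A row lasts 1/10 s, in which the tool goes at most 50 mm and 8.59 degrees, less where a joint would pass 70% of its speed; a pose out of reach is approached as far as the arm can. A call with a gripper value outside its range is refused whole. The fingers move at their own pace and stop on an object; "force" is the grip in N (left out, the last holds). Time passes only in rows, so rows that do not move let the fingers close, or fill a call up. It gives the time, the measured TCP pose, the force and the opening at its end, in the units of the state.
- env.get_state(): the state, without advancing time (a new reading comes with each control period).
- grab_frame(name): name is "scene" or "side" or "wrist"; returns a dict with "img" (480x640x3 uint8, red, green, blue), "K" (3x3 intrinsics, pixels), "k1" (the pictures are not rectified: a ray, as slopes to the right and down, at radius r is drawn at 1 + k1 r^2 times it, then the intrinsics apply), "eye" and "attitude" of the camera in the world. Camera axes: x right, y down, z forward; pixel columns grow to the right and rows downward; lengths in m; the calibration is good to about 2 mm. A picture is of the moment at which its call begins. There is no depth.
- env.sign_off(): hands the job in, once; it reports no verdict.
The state is a dict: "time": time; "joint_positions": joint angles; "dq": joint speeds; "joint_torque": joint torques, N m; "ee_pos": TCP position; "tool_rot": TCP orientation; "force": force on the tool from outside, world axes, zero at the start; "moment": the same for the moment, N m; "finger_gap": opening from 0.0 (shut) to 1.0 (fully open).
Only numpy, scipy, OpenCV 4.12 (cv2) and the standard library are available. Lean on these libraries where they do the work, as an engineer would, in place of code of your own. Each camera call takes 0.05 s, during which the arm holds its last target. There are 200 camera calls.

## Working session

There is one attempt and no reset: what is moved stays moved. The work goes in short steps, Python scripts to look and compute and a tool call to move; the robot and the scene stay as the last step left them, time stands still between calls to the robot, and variables do not carry over. Pictures are saved under pics/ and viewed, about 8 in all and at most 12, crops included, and the job is handed in when it is done.

Besides the shell and the picture viewer there is one more tool, called after "Emit:" in YAML: its name, and indented under it one key for each argument. servo_tool: Moves the arm, as the interface text tells. Its arguments: {"type":"object","properties":{"series":{"type":"array"},"force":{"type":"number"}},"required":["series"]}

```bash
ls; mkdir -p pics; cat > h.py <<'E'
import numpy as np, cv2
from rig import env, grab_frame
np.set_printoptions(precision=4,suppress=True)
def snap(n,f): 
    g=grab_frame(n); cv2.imwrite('pics/'+f+'.png',g['img'][:,:,::-1]); np.savez('pics/'+f+'.npz',**{k:g[k] for k in('K','k1','eye','attitude','img')}); return g
def load(f): return np.load('pics/'+f+'.npz')
def ray(g,u,v):
    K=g['K'];d=np.array([(u-K[0,2])/K[0,0],(v-K[1,2])/K[1,1]]);s=d.copy()
    for _ in range(20): s=d/(1+g['k1']*(s@s))
    r=np.array(g['attitude'])@np.r_[s,1]; return r/np.linalg.norm(r)
def at(g,u,v,z):
    r=ray(g,u,v);e=np.array(g['eye']); return e+r*(z-e[2])/r[2]
def proj(g,p):
    c=np.array(g['attitude']).T@(np.array(p)-g['eye']);s=c[:2]/c[2];s=s*(1+g['k1']*(s@s));return g['K'][[0,1],[0,1]]*s+g['K'][:2,2]
def tri(obs):
    A=np.zeros((3,3));b=np.zeros(3)
    for g,u,v in obs:
        r=ray(g,u,v);P=np.eye(3)-np.outer(r,r);A+=P;b+=P@g['eye']
    return np.linalg.solve(A,b)
E
python3 - <<'E'
from h import *
for n in('scene','side','wrist'):
    g=snap(n,n+'0'); print(n,g['K'].tolist(),g['k1'],g['eye'],np.array(g['attitude']).tolist())
s=env.get_state();print(s)
E
```

```text
pics
scene [[453.01411701125966, 0.0, 325.0516690833373], [0.0, 453.01411701125966, 241.22619636688776], [0.0, 0.0, 1.0]] -0.05222391475073626 [1.1381 0.4703 0.6127] [[-0.6413650494439167, 0.41968837138200654, -0.642271394566597], [0.7671383593319654, 0.3641364860013041, -0.5281130155601944], [0.01223155727053928, -0.8314242542104127, -0.5555034640012576]]
side [[623.7328352047359, 0.0, 318.253680393316], [0.0, 623.7328352047359, 235.04744798590937], [0.0, 0.0, 1.0]] -0.04043888614349706 [ 0.4074 -0.7329  1.0332] [[0.9764566910947602, -0.16751551630501865, 0.13590762382344565], [-0.21568104299102367, -0.7472321823007717, 0.6285902905934285], [-0.003744076732174273, -0.6431038932638252, -0.7657697854827742]]
wrist [[417.48396825132295, 0.0, 324.31482323502195], [0.0, 417.48396825132295, 231.13663689163553], [0.0, 0.0, 1.0]] 0.0174923409842696 [0.1569 0.6105 0.3741] [[0.3737404828313507, 0.8785124522295131, 0.297546505223425], [0.9275326216198287, -0.35359533056620557, -0.12105196418406901], [-0.0011346030292494866, 0.3212261095855392, -0.9470018475148309]]
{'time': 0.15, 'joint_positions': array([-1.0825,  0.5081, -0.2375,  1.5008,  0.1257,  1.1489, -0.1548]), 'dq': array([-0.001 , -0.0027,  0.0006, -0.0019,  0.0005,  0.0003, -0.0001]), 'joint_torque': array([ -0.0033, -62.1007,  -2.1897, -24.9843,   0.0127,   0.009 ,
         0.    ]), 'ee_pos': array([0.2334, 0.5794, 0.2307]), 'tool_rot': array([[-0.9276,  0.3736, -0.0005],
       [ 0.3736,  0.9276, -0.0012],
       [-0.    , -0.0013, -1.    ]]), 'force': array([ 0.5332,  0.3103, -0.0257]), 'moment': array([ 0.0124, -0.0149, -0.0013]), 'finger_gap': 1.0008018378706331}
```

View pics/scene0.png

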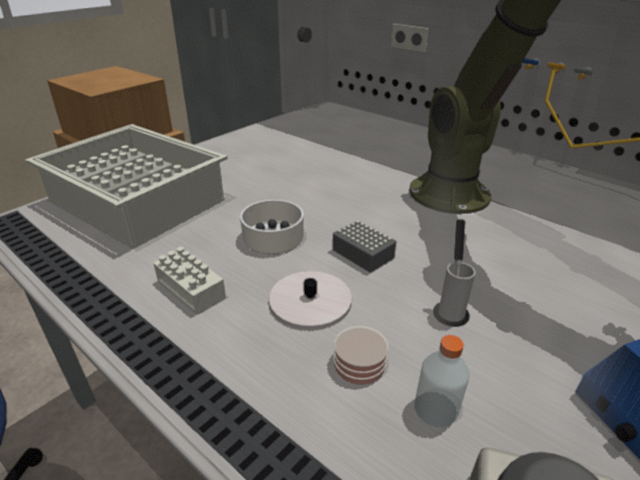

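View pics/side0.png

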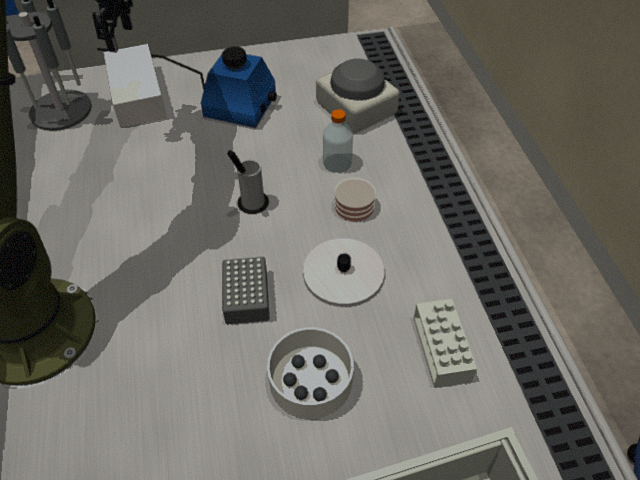

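The scene view shows the dish at about (272,227), the lid knob at (310,288), and the pot at (455,295) with the spoon top at (460,222). In the side view these are the dish at (310,372), the knob at (344,262), the pot at (252,187) and the spoon top at (231,152). Next I'll enlarge crops around them.

```bash
python3 - <<'E'
from h import *
S,D=load('scene0'),load('side0')
def crop(g,u,v,w,h,k): return cv2.resize(g['img'][v:v+h,u:u+w,::-1],None,fx=k,fy=k,interpolation=cv2.INTER_CUBIC)
a=crop(S,425,210,60,120,5)   # 300x600
b=crop(D,215,140,60,80,5) # 300x400
c=crop(D,262,320,100,100,2)
im=np.zeros((600,600,3),np.uint8); im[:,:300]=a; im[:400,300:]=b; im[400:,300:500]=c
cv2.imwrite('pics/c1.png',im)
print('knob',tri([(S,310,288),(D,344,262)]))
print('spoontop',tri([(S,460,222),(D,231,152)]))
print('dish base?',at(D,311,345,.066),at(S,272,213,.066))
E
```

```text
knob [0.6193 0.006  0.0355]
spoontop [0.4344 0.2113 0.1867]
dish base? [ 0.5119 -0.1838  0.066 ] [ 0.4959 -0.2232  0.066 ]
```

View pics/c1.png

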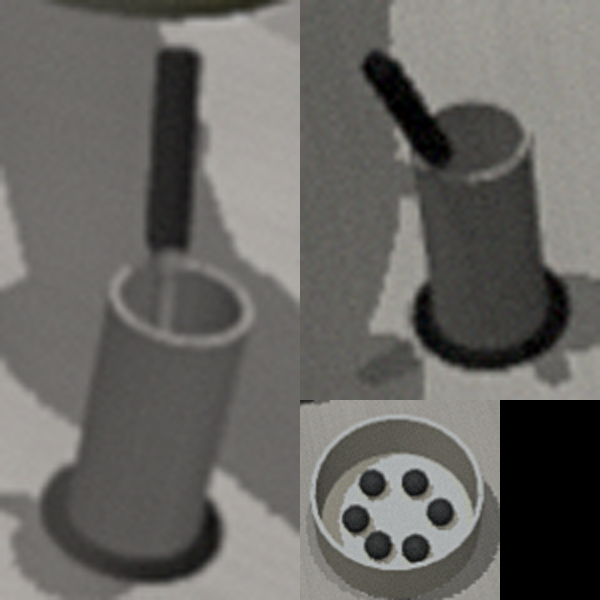

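The crops give these positions:

| Feature | Scene | Side |
|---|---|---|
| Handle top | (461,220) | (230,151.6) |
| Handle bottom | (458.6,259.4) | (243,172) |
| Pot rim centre | (461,269.8) | (249.4,168.4) |
| Dish rim centre | – | about (310.5,366.5) |

The six balls lie in a ring in the dish.

```bash
python3 - <<'E'
from h import *
S,D=load('scene0'),load('side0')
t=tri([(S,461,220.3),(D,230,151.6)]);b=tri([(S,458.6,259.4),(D,243,172)])
print('top',t,'hbot',b,'len',np.linalg.norm(t-b),'tilt',np.degrees(np.arccos((t-b)[2]/np.linalg.norm(t-b))),'az',np.degrees(np.arctan2(*(t-b)[1::-1])))
p=tri([(S,461.2,269.8),(D,249.4,168.4)]);print('rim',p,at(S,461.2,269.8,.11),at(D,249.4,168.4,.11))
k=tri([(S,310,288),(D,344,262)])
# fit circles by projected outlines
def fitc(g,r,z,box,x0):
    from scipy.optimize import least_squares
    th=np.linspace(0,6.28,73)
    def f(c):
        q=np.array([proj(g,[c[0]+r*np.cos(a),c[1]+r*np.sin(a),z]) for a in th])
        return np.array([q[:,0].min(),q[:,0].max(),q[:,1].min(),q[:,1].max()])-box
    s=least_squares(f,x0);return s.x,s.fun
print('dish side',fitc(D,.0755,.066,[267,354,327.5,406.5],[.5,-.2]))
print('dish scene',fitc(S,.0755,.066,[240,304,201,235],[.5,-.2]))
print('lid side',fitc(D,.0835,.013,[303,385,239,303],[.62,0]))
print('lid scene',fitc(S,.0835,.013,[269,352,273,324],[.62,0]))
for x,y in[(373,482),(415,482),(440,511),(356,519),(378,545),(415,548)]:
    print(at(D,262+(x-300)/2,320+(y-400)/2,.0185)[:2])
E
```

```text
top [0.4322 0.2113 0.1889] hbot [0.4513 0.2267 0.1165] len 0.0765240527389671 tilt 18.767528446089116 az -141.0526811328461
rim [0.4669 0.2417 0.1089] [0.465 0.243 0.11 ] [0.4683 0.2377 0.11  ]
dish side (array([ 0.5027, -0.2226]), array([-0.2831,  0.2828,  0.221 , -0.2112]))
dish scene (array([ 0.5091, -0.2093]), array([-0.2014,  0.2028,  0.6122, -0.525 ]))
lid side (array([0.6198, 0.0032]), array([ 0.0604, -0.0605, -0.8621,  0.7351]))
lid scene (array([0.6169, 0.0062]), array([ 0.0051, -0.0019, -2.0493,  1.519 ]))
[ 0.4879 -0.1843]
[ 0.5252 -0.1926]
[ 0.5407 -0.2259]
[ 0.4659 -0.2173]
[ 0.48   -0.2461]
[ 0.5111 -0.2559]
```

Emit:
servo_tool:
  series:
    - [0, 0, -43, 0, 1]
    - [0, 0, -43, 0, 1]
    - [0, 0, -43, 0, 1]
    - [0, 0, -41, 0, 1]
    - [-27.3, -21.4, 0, 0, 1]
    - [-27.3, -21.4, 0, 0, 1]
    - [-27.3, -21.4, 0, 0, 1]
    - [-27.3, -21.4, 0, 0, 1]

```text
time: 0.95
ee_pos: [0.3032, 0.4582, 0.401]
tool_rot: [[-0.928, 0.373, -0.0], [0.373, 0.928, -0.0], [0.0, -0.001, -1.0]]
force: [-0.5, -0.0, 0.3]
finger_gap: 1.0
```

Emit:
servo_tool:
  series:
    - [-27.3, -21.4, 0, 0, 1]
    - [-27.3, -21.4, 0, 0, 1]
    - [-27.3, -21.4, 0, 0, 1]
    - [-27.3, -21.4, 0, 0, 1]
    - [-27.3, -21.4, 0, 0, 1]
    - [-27.3, -21.4, 0, 0, 1]
    - [-27.3, -21.4, 0, 0, 1]
    - [-27.3, -21.4, 0, 0, 1]

```text
time: 1.75
ee_pos: [0.4418, 0.2178, 0.4012]
tool_rot: [[-0.928, 0.374, -0.0], [0.374, 0.928, -0.0], [0.0, -0.0, -1.0]]
force: [-0.2, -0.4, -0.9]
finger_gap: 1.0
```

Emit:
servo_tool:
  series:
    - [0, 0, 0, 8.5, 1]
    - [0, 0, 0, 8.5, 1]
    - [0, 0, 0, 8.5, 1]
    - [0, 0, 0, 8.5, 1]
    - [0, 0, 0, 8.5, 1]
    - [0, 0, 0, 8.5, 1]
    - [0, 0, 0, 8.5, 1]
    - [0, 0, 0, 8.5, 1]

```text
time: 2.55
ee_pos: [0.4412, 0.2191, 0.401]
tool_rot: [[0.005, 1.0, -0.001], [1.0, -0.005, -0.0], [-0.0, -0.001, -1.0]]
force: [-0.1, 0.1, -0.6]
finger_gap: 1.001
```

Emit:
servo_tool:
  series:
    - [0, 0, 0, 8.5, 1]
    - [0, 0, 0, 8.5, 1]
    - [0, 0, 0, 8.5, 1]
    - [0, 0, 0, 8.5, 1]
    - [0, 0, 0, 8.5, 1]
    - [0, 0, 0, 8.5, 1]
    - [0, 0, 0, 0, 1]
    - [0, 0, 0, 0, 1]

```text
time: 3.35
ee_pos: [0.4413, 0.2192, 0.4011]
tool_rot: [[0.774, 0.634, -0.0], [0.634, -0.774, -0.0], [-0.0, -0.0, -1.0]]
force: [0.2, -0.7, -0.4]
finger_gap: 1.002
```

```bash
python3 - <<'E'
from h import *
g=snap('wrist','w1'); 
for p in([.4322,.2113,.1889],[.4513,.2267,.1165],[.467,.241,.11],[.467,.241,0]): print(proj(g,p))
cv2.imwrite('pics/w1c.png',cv2.resize(g['img'][100:400,120:520,::-1],None,fx=2,fy=2,interpolation=cv2.INTER_CUBIC))
print(env.get_state()['joint_positions'])
E
```

```text
[324.7905 203.5242]
[324.943  162.0481]
[323.8571 140.2456]
[323.9914 130.2303]
[-0.6796  0.2016  0.2191  1.507  -0.0438  1.4382 -1.3437]
```

View pics/w1c.png

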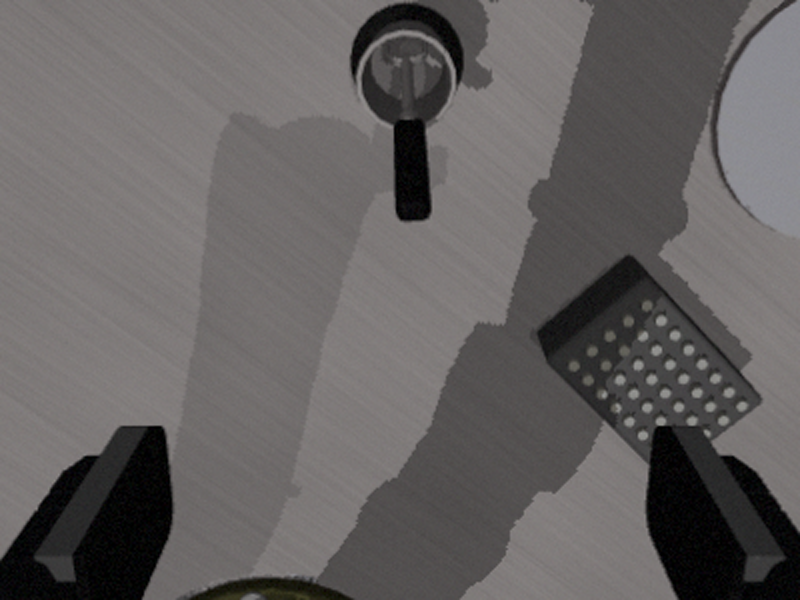

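The wrist view agrees with my estimates. The handle top is at full-image (326.5,205) against a predicted (325,203.5), and the rim centre is at (324,139.5) against (324,140). I'll descend and grip.

Emit:
servo_tool:
  series:
    - [0, 0, 45, 0, 1]
    - [0, 0, 45, 0, 1]
    - [0, 0, 45, 0, 1]
    - [0, 0, 45, 0, 1]
    - [0, 0, 35, 0, 1]
    - [0, 0, 30, 0, 1]
    - [0, 0, 22, 0, 1]
    - [0, 0, 0, 0, 1]
  force: 100

```text
time: 4.2
ee_pos: [0.4398, 0.2184, 0.1318]
tool_rot: [[0.775, 0.632, -0.005], [0.632, -0.775, -0.003], [-0.005, -0.001, -1.0]]
force: [-0.2, 0.4, -0.1]
finger_gap: 0.999
```

Emit:
servo_tool:
  series:
    - [0, 0, 0, 0, -1]
    - [0, 0, 0, 0, -1]
    - [0, 0, 0, 0, -1]
    - [0, 0, 0, 0, -1]
    - [0, 0, 0, 0, -1]
    - [0, 0, 0, 0, -1]
    - [0, 0, 0, 0, -1]
    - [0, 0, 0, 0, -1]
  force: 100

```text
time: 5.0
ee_pos: [0.4419, 0.2191, 0.1348]
tool_rot: [[0.777, 0.63, 0.001], [0.63, -0.777, 0.0], [0.001, 0.0, -1.0]]
force: [0.1, -1.7, 5.8]
finger_gap: 0.171
```

Emit:
servo_tool:
  series:
    - [-5, 0, -14, 0, -1]
    - [-6, 0, -17, 0, -1]
    - [-6, 0, -17, 0, -1]
    - [-6, 0, -17, 0, -1]
    - [-6, 0, -17, 0, -1]
    - [-6, 0, -17, 0, -1]
    - [-6, 0, -17, 0, -1]
    - [-5, 0, -22, 0, -1]

```text
time: 5.8
ee_pos: [0.4047, 0.1898, 0.2723]
tool_rot: [[0.776, 0.63, -0.002], [0.63, -0.776, -0.001], [-0.002, -0.0, -1.0]]
force: [-0.2, -0.7, -0.9]
finger_gap: 0.169
```

```bash
python3 - <<'E'
from h import *
s=env.get_state();print(s['ee_pos'],s['force'],s['moment'],s['finger_gap'])
S=snap('scene','s2');D=snap('side','d2')
p=s['ee_pos'];R=s['tool_rot'];G=p-R[:,2]*.019;ax=-R[:,0]*np.sin(np.radians(19.5))-R[:,2]*np.cos(np.radians(19.5))
tip=G-.158*ax
print('pred tip',tip,proj(S,tip),proj(D,tip),'grip',proj(S,G),proj(D,G))
def crop(g,c,w,h,k):
    u,v=(int(max(0,c[0]-w/2)),int(max(0,c[1]-h/2)));print('crop',u,v);return cv2.resize(g['img'][v:v+h,u:u+w,::-1],(w*k,h*k),interpolation=cv2.INTER_CUBIC)
cv2.imwrite('pics/c2.png',np.hstack([crop(S,proj(S,(tip+G)/2),100,140,4),crop(D,proj(D,(tip+G)/2),100,140,4)]))
E
```

```text
[0.4047 0.1898 0.2723] [-0.2168 -0.7049 -0.9205] [ 0.0327 -0.0007  0.0226] 0.16925444258304576
pred tip [0.4454 0.2229 0.1423] [459.0526 246.8077] [238.1333 163.6664] grip [466.7349 160.7454] [210.4961 120.1944]
crop 412 134
crop 175 73
```

View pics/c2.png

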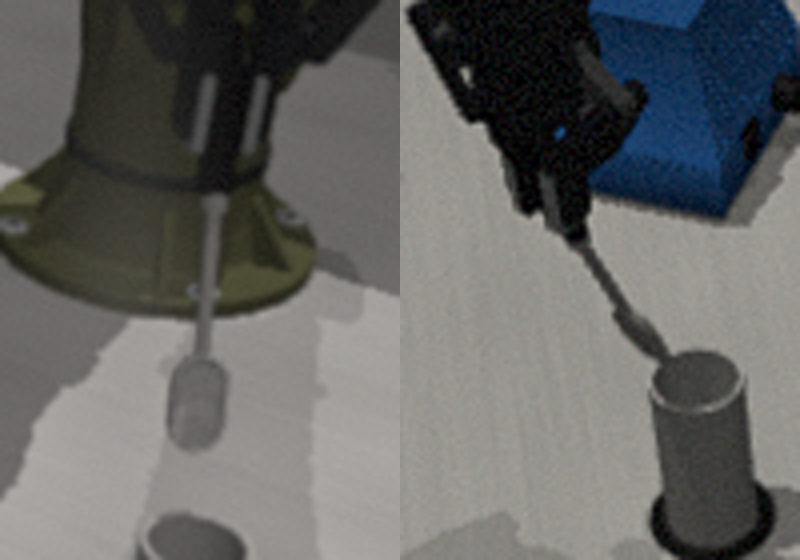

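The scene crop puts the blade tip at (460.8,246.5) and the side crop at (241.3,162.5). The predictions were (459,246.8) and (238,163.7), so the spoon is held as expected.

```bash
python3 - <<'E'
from h import *
S,D=load('s2'),load('d2');s=env.get_state()
t=tri([(S,460.8,246.5),(D,241.3,162.5)]);p=s['ee_pos'];R=s['tool_rot'];G=p-R[:,2]*.019
print(t,'len',np.linalg.norm(G-t),'tip in tool axes',R.T@(t-p),'tilt',np.degrees(np.arccos((G-t)[2]/np.linalg.norm(G-t))))
cur=np.array([.4047,.1898,.2725])
print(cur-p)
E
```

```text
[0.4505 0.2255 0.1449] len 0.1589215206322779 tip in tool axes [0.0561 0.0004 0.1297] tilt 20.889680148856968
[-0.0016 -0.0004 -0.0019]
```

Emit:
servo_tool:
  series:
    - [-8, 13, 0, 0, -1]
    - [-13, 20.8, 0, 0, -1]
    - [-16.3, 26, 0, 0, -1]
    - [-16.3, 26, 0, 0, -1]
    - [-16.3, 26, 0, 0, -1]
    - [-16.3, 26, 0, 0, -1]
    - [-16.3, 26, 0, 0, -1]
    - [-16.3, 26, 0, 0, -1]

```text
time: 6.7
ee_pos: [0.4328, -0.0331, 0.2713]
tool_rot: [[0.776, 0.631, -0.001], [0.631, -0.776, -0.0], [-0.001, -0.001, -1.0]]
force: [1.0, -0.5, -1.5]
finger_gap: 0.165
```

Emit:
servo_tool:
  series:
    - [-16.3, 26, 0, 0, -1]
    - [-16.3, 26, 0, 0, -1]
    - [-16.3, 26, 0, 0, -1]
    - [-16.3, 26, 0, 0, -1]
    - [-16.3, 26, 0, 0, -1]
    - [-16.3, 26, 0, 0, -1]
    - [-13, 20.8, 0, 0, -1]
    - [-8, 13, 0, 0, -1]

```text
time: 7.5
ee_pos: [0.4601, -0.2561, 0.2711]
tool_rot: [[0.778, 0.629, -0.002], [0.629, -0.778, -0.0], [-0.001, -0.001, -1.0]]
force: [-0.8, 0.5, -0.5]
finger_gap: 0.177
```

```bash
python3 - <<'E'
from h import *
g=snap('wrist','w3');s=env.get_state();print(s['ee_pos'],s['joint_positions'])
R=s['tool_rot'];tip=s['ee_pos']+R@[.055,0,.129];print(tip,proj(g,tip),proj(g,[.503,-.2215,.066]))
u,v=proj(g,[.503,-.2215,.03]);u=int(np.clip(u-150,0,340));v=int(np.clip(v-110,0,255));print(u,v)
cv2.imwrite('pics/w3c.png',cv2.resize(g['img'][v:v+225,u:u+300,::-1],(800,600),interpolation=cv2.INTER_CUBIC))
E
```

```text
[ 0.4601 -0.2579  0.2713] [ 0.1278  0.3488  0.4771  1.6948 -0.1711  1.1401 -0.24  ]
[ 0.5027 -0.2236  0.1422] [326.9069 137.7372] [324.6606 125.3534]
174 11
```

View pics/w3c.png

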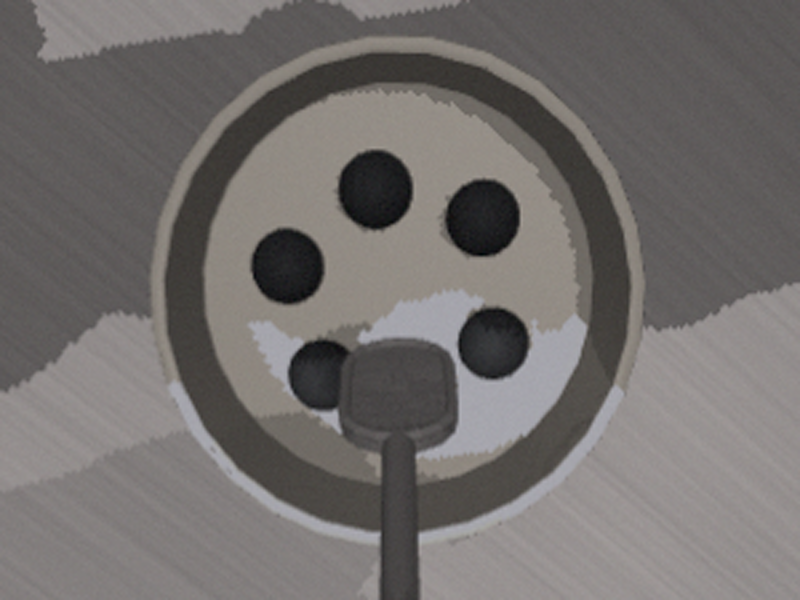

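The picture shows the outer rim from (152,37) to (643,543) in the crop. The blade tip is at (398,340), five balls are in view and one is hidden behind the blade.

```bash
python3 - <<'E'
from h import *
from scipy.optimize import least_squares
g=load('w3');s=env.get_state();R=s['tool_rot'];p=s['ee_pos'];print(p)
U=lambda x,y:(174+x/2.6667,11+y/2.6667)
th=np.linspace(0,6.28,73)
def f(c):
    q=np.array([proj(g,[c[0]+.0755*np.cos(a),c[1]+.0755*np.sin(a),.066]) for a in th])
    return np.array([q[:,0].min(),q[:,0].max(),q[:,1].min(),q[:,1].max()])-np.r_[U(152,0)[0],U(643,0)[0],U(0,37)[1],U(0,543)[1]]
r=least_squares(f,[.5,-.22]);c=r.x;print('dish',c,r.fun)
t=at(g,*U(398,340),p[2]-.129);print('tip',t,'tool',R.T@(t-p))
C=np.r_[c,.0185]
for x,y in[(376,188),(483,217),(288,265),(321,375),(494,342)]: b=at(g,*U(x,y),.0185);print(b[:2],'rel dish in tool',R.T@(b-C)*1000)
print('dish rel TCP tool',R.T@(C-p))
E
```

```text
[ 0.4601 -0.2579  0.2713]
dish [ 0.501  -0.2214] [-1.1986  1.1939 -1.0829  1.6622]
tip [ 0.5009 -0.2221  0.1423] tool [ 0.0545 -0.0023  0.1289]
[ 0.5241 -0.1933] rel dish in tool [35.5586 -7.3904 -0.0837]
[ 0.5396 -0.2271] rel dish in tool [26.4246 28.6086 -0.042 ]
[ 0.4858 -0.1853] rel dish in tool [ 10.8291 -37.6122  -0.0465]
[ 0.4634 -0.2168] rel dish in tool [-26.3783 -27.1802   0.0428]
[ 0.5105 -0.2569] rel dish in tool [-14.8816  33.5081   0.0531]
dish rel TCP tool [ 0.0553 -0.0028  0.2527]
```

Emit:
servo_tool:
  series:
    - [0, 0, 20, 0, -1]
    - [0, 0, 25, 0, -1]
    - [0, 0, 25, 0, -1]
    - [0, 0, 20, 0, -1]
    - [0, 0, 18, 0, -1]
    - [0, 0, 13, 0, -1]
    - [0, 0, 10, 0, -1]
    - [0, 0, 0, 0, -1]

```text
time: 8.35
ee_pos: [0.4599, -0.2531, 0.1399]
tool_rot: [[0.776, 0.631, -0.002], [0.631, -0.776, 0.001], [-0.001, -0.003, -1.0]]
force: [0.4, 0.1, -1.2]
finger_gap: 0.172
```

```bash
python3 - <<'E'
from h import *
s=env.get_state();print(s['ee_pos'],s['force'],s['dq'])
E
```

```text
[ 0.4599 -0.2531  0.1399] [ 0.3806  0.1428 -1.215 ] [-0.0005 -0.0245  0.0148 -0.0305  0.0113  0.0294 -0.0066]
```

Emit:
servo_tool:
  series:
    - [5, 0.5, 0, 0, -1]
    - [5, 0.5, 0, 0, -1]
    - [5, 0.5, 0, 0, -1]
    - [5, 0.5, 0, 0, -1]
    - [5, 0.6, 0, 0, -1]
    - [5, 0.6, 0, 0, -1]
    - [5, 0.6, 0, 0, -1]
    - [4.5, 0.5, 0, 0, -1]

```text
time: 9.15
ee_pos: [0.4943, -0.2324, 0.1413]
tool_rot: [[0.776, 0.63, -0.0], [0.63, -0.776, 0.0], [0.0, -0.0, -1.0]]
force: [-0.1, 0.4, -1.1]
finger_gap: 0.175
```

Emit:
servo_tool:
  series:
    - [-2.9, 14.5, 0, 0, -1]
    - [-8.2, 12.4, 0, 0, -1]
    - [-12.4, 8.2, 0, 0, -1]
    - [-14.5, 2.9, 0, 0, -1]
    - [-14.5, -2.9, 0, 0, -1]
    - [-12.4, -8.2, 0, 0, -1]
    - [-8.2, -12.4, 0, 0, -1]
    - [-2.9, -14.5, 0, 0, -1]

```text
time: 9.95
ee_pos: [0.4328, -0.281, 0.1416]
tool_rot: [[0.778, 0.629, 0.0], [0.629, -0.778, 0.0], [0.0, -0.0, -1.0]]
force: [-0.4, -0.5, -1.3]
finger_gap: 0.172
```

Emit:
servo_tool:
  series:
    - [2.9, -14.5, 0, 0, -1]
    - [8.2, -12.4, 0, 0, -1]
    - [12.4, -8.2, 0, 0, -1]
    - [14.5, -2.9, 0, 0, -1]
    - [14.5, 2.9, 0, 0, -1]
    - [12.4, 8.2, 0, 0, -1]
    - [8.2, 12.4, 0, 0, -1]
    - [2.9, 14.5, 0, 0, -1]

```text
time: 10.75
ee_pos: [0.4956, -0.2316, 0.141]
tool_rot: [[0.775, 0.632, -0.0], [0.632, -0.775, 0.001], [0.0, -0.001, -1.0]]
force: [-0.4, 0.3, -1.4]
finger_gap: 0.17
```

```bash
python3 - <<'E'
from h import *
s=env.get_state();print(s['ee_pos'],s['force'])
D=snap('side','d4');g=snap('wrist','w4')
a=cv2.resize(D['img'][300:430,250:380,::-1],(400,400),interpolation=cv2.INTER_CUBIC)
b=cv2.resize(g['img'][0:200,224:424,::-1],(400,400),interpolation=cv2.INTER_CUBIC)
cv2.imwrite('pics/c4.png',np.hstack([a,b]))
E
```

```text
[ 0.4956 -0.2316  0.141 ] [-0.377   0.3051 -1.3921]
```

View pics/c4.png

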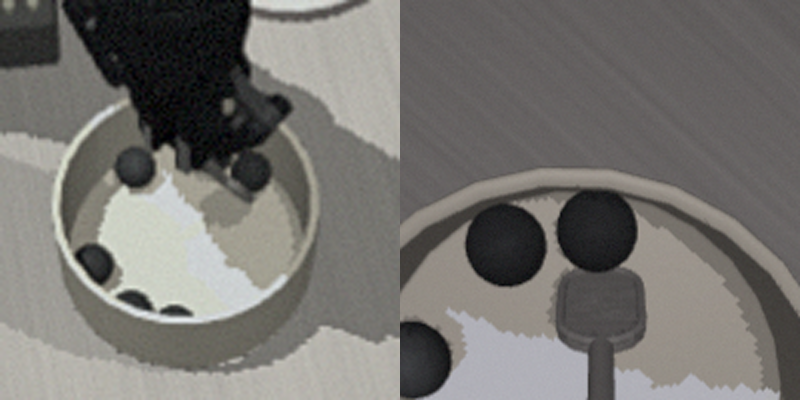

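After one turn the balls have been pushed out along the wall, and the dish's left rim is still at u≈267, so it hasn't slipped. I'll do three more turns.

Emit:
servo_tool:
  series:
    - [-2.9, 14.5, 0, 0, -1]
    - [-8.2, 12.4, 0, 0, -1]
    - [-12.4, 8.2, 0, 0, -1]
    - [-14.5, 2.9, 0, 0, -1]
    - [-14.5, -2.9, 0, 0, -1]
    - [-12.4, -8.2, 0, 0, -1]
    - [-8.2, -12.4, 0, 0, -1]
    - [-2.9, -14.5, 0, 0, -1]

```text
time: 11.65
ee_pos: [0.4325, -0.2814, 0.1415]
tool_rot: [[0.778, 0.628, -0.0], [0.628, -0.778, -0.0], [-0.0, -0.0, -1.0]]
force: [-0.4, 0.1, -1.0]
finger_gap: 0.165
```

Emit:
servo_tool:
  series:
    - [2.9, -14.5, 0, 0, -1]
    - [8.2, -12.4, 0, 0, -1]
    - [12.4, -8.2, 0, 0, -1]
    - [14.5, -2.9, 0, 0, -1]
    - [14.5, 2.9, 0, 0, -1]
    - [12.4, 8.2, 0, 0, -1]
    - [8.2, 12.4, 0, 0, -1]
    - [2.9, 14.5, 0, 0, -1]

```text
time: 12.45
ee_pos: [0.4954, -0.2319, 0.141]
tool_rot: [[0.775, 0.632, -0.001], [0.632, -0.775, 0.0], [-0.0, -0.001, -1.0]]
force: [-3.0, -0.7, -1.1]
finger_gap: 0.167
```

Emit:
servo_tool:
  series:
    - [-2.9, 14.5, 0, 0, -1]
    - [-8.2, 12.4, 0, 0, -1]
    - [-12.4, 8.2, 0, 0, -1]
    - [-14.5, 2.9, 0, 0, -1]
    - [-14.5, -2.9, 0, 0, -1]
    - [-12.4, -8.2, 0, 0, -1]
    - [-8.2, -12.4, 0, 0, -1]
    - [-2.9, -14.5, 0, 0, -1]

```text
time: 13.25
ee_pos: [0.4323, -0.2815, 0.1415]
tool_rot: [[0.778, 0.628, -0.0], [0.628, -0.778, -0.0], [-0.0, -0.0, -1.0]]
force: [-0.3, 0.2, -0.9]
finger_gap: 0.173
```

Emit:
servo_tool:
  series:
    - [2.9, -14.5, 0, 0, -1]
    - [8.2, -12.4, 0, 0, -1]
    - [12.4, -8.2, 0, 0, -1]
    - [14.5, -2.9, 0, 0, -1]
    - [14.5, 2.9, 0, 0, -1]
    - [12.4, 8.2, 0, 0, -1]
    - [8.2, 12.4, 0, 0, -1]
    - [2.9, 14.5, 0, 0, -1]

```text
time: 14.05
ee_pos: [0.4953, -0.232, 0.141]
tool_rot: [[0.775, 0.632, -0.001], [0.632, -0.775, 0.0], [-0.001, -0.001, -1.0]]
force: [-5.2, 0.1, 1.6]
finger_gap: 0.168
```

Emit:
servo_tool:
  series:
    - [-2.9, 14.5, 0, 0, -1]
    - [-8.2, 12.4, 0, 0, -1]
    - [-12.4, 8.2, 0, 0, -1]
    - [-14.5, 2.9, 0, 0, -1]
    - [-14.5, -2.9, 0, 0, -1]
    - [-12.4, -8.2, 0, 0, -1]
    - [-8.2, -12.4, 0, 0, -1]
    - [-2.9, -14.5, 0, 0, -1]

```text
time: 14.85
ee_pos: [0.4325, -0.2814, 0.1416]
tool_rot: [[0.778, 0.628, 0.0], [0.628, -0.778, -0.0], [-0.0, 0.0, -1.0]]
force: [0.5, 1.0, -0.7]
finger_gap: 0.172
```

Emit:
servo_tool:
  series:
    - [2.9, -14.5, 0, 0, -1]
    - [8.2, -12.4, 0, 0, -1]
    - [12.4, -8.2, 0, 0, -1]
    - [14.5, -2.9, 0, 0, -1]
    - [14.5, 2.9, 0, 0, -1]
    - [12.4, 8.2, 0, 0, -1]
    - [8.2, 12.4, 0, 0, -1]
    - [2.9, 14.5, 0, 0, -1]

```text
time: 15.65
ee_pos: [0.4957, -0.2318, 0.1411]
tool_rot: [[0.775, 0.632, 0.0], [0.632, -0.775, 0.0], [0.0, -0.0, -1.0]]
force: [-0.9, -0.2, -0.5]
finger_gap: 0.174
```

Emit:
servo_tool:
  series:
    - [-10, 0, 0, 0, -1]
    - [-10, 0, -5, 0, -1]
    - [0, 0, -15, 0, -1]
    - [0, 0, -25, 0, -1]
    - [0, 0, -30, 0, -1]
    - [0, 0, -30, 0, -1]
    - [0, 0, -25, 0, -1]
    - [0, 0, -10, 0, -1]

```text
time: 16.45
ee_pos: [0.4778, -0.2463, 0.284]
tool_rot: [[0.777, 0.629, 0.003], [0.629, -0.777, -0.001], [0.002, 0.003, -1.0]]
force: [-0.2, 0.2, -0.8]
finger_gap: 0.173
```

```bash
python3 - <<'E'
from h import *
s=env.get_state();print(s['ee_pos'],s['force'])
D=snap('side','d5');g=snap('wrist','w5')
p=s['ee_pos'];R=s['tool_rot'];tip=p+R@[.0545,-.0023,.129];print(proj(D,tip),proj(g,tip))
a=cv2.resize(D['img'][260:420,230:390,::-1],(400,400),interpolation=cv2.INTER_CUBIC)
b=cv2.resize(g['img'][0:240,204:444,::-1],(400,400),interpolation=cv2.INTER_CUBIC)
cv2.imwrite('pics/c5.png',np.hstack([a,b]))
E
```

```text
[ 0.4778 -0.2463  0.284 ] [-0.2101  0.1698 -0.8353]
[318.0805 330.4342] [320.3148 137.0104]
```

View pics/c5.png

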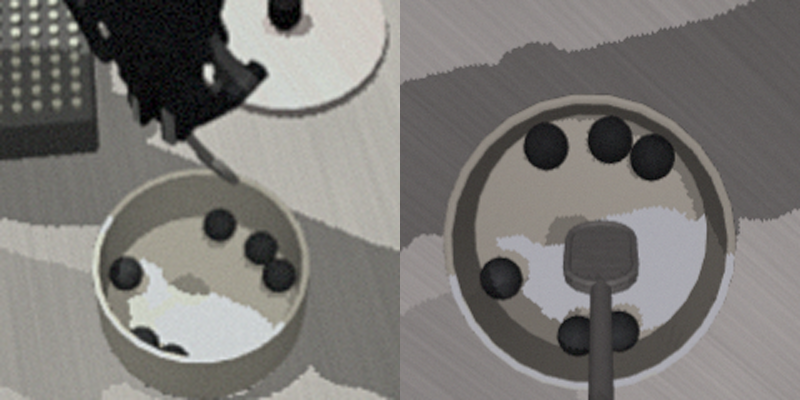

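All six balls are still in the dish and have all moved. The tip is at side (324.4,332) and wrist (324,133.2). The rim centre is at wrist (319,144.3).

```bash
python3 - <<'E'
from h import *
from scipy.optimize import least_squares
g,D=load('w5'),load('d5');p=np.array([.4778,-.2463,.284]);R=np.array([[.777,.629,.003],[.629,-.777,-.001],[.002,.003,-1]])
t=tri([(D,324.4,332),(g,324,133.2)]);print('tip',t,R.T@(t-p)); t=at(g,324,133.2,p[2]-.128);print(t,R.T@(t-p))
th=np.linspace(0,6.28,73)
for G,r,z,box,n in((g,.0755,.066,[204+47*.6,204+336*.6,57,231.6],'wrist'),(D,.0755,.066,[230+94*.4,230+309*.4,260+168*.4,260+368*.4],'side')):
    def f(c):
        q=np.array([proj(G,[c[0]+r*np.cos(a),c[1]+r*np.sin(a),z]) for a in th])
        return np.array([q[:,0].min(),q[:,0].max(),q[:,1].min(),q[:,1].max()])-box
    s=least_squares(f,[.5,-.22]);print(n,s.x,s.fun)
s=env.get_state();print(s['ee_pos'])
E
```

```text
tip [ 0.5257 -0.212   0.1513] [0.0585 0.0031 0.1328]
[ 0.5226 -0.2106  0.156 ] [0.057  0.0001 0.1281]
wrist [ 0.5018 -0.2222] [-1.4792  1.4833 -1.6451  2.4057]
side [ 0.5028 -0.2231] [-0.7941  0.7932  0.7189 -0.6756]
[ 0.478  -0.2459  0.2824]
```

Emit:
servo_tool:
  series:
    - [7.5, -13.2, 0, 0, -1]
    - [12, -21, 0, 0, -1]
    - [15, -26.3, 0, 0, -1]
    - [15, -26.3, 0, 0, -1]
    - [15, -26.3, 0, 0, -1]
    - [15, -26.3, 0, 0, -1]
    - [15, -26.3, 0, 0, -1]
    - [15, -26.3, 0, 0, -1]

```text
time: 17.35
ee_pos: [0.4405, -0.0252, 0.2797]
tool_rot: [[0.776, 0.631, -0.003], [0.631, -0.776, 0.0], [-0.002, -0.002, -1.0]]
force: [0.9, 0.2, -0.4]
finger_gap: 0.17
```

Emit:
servo_tool:
  series:
    - [15, -26.3, 0, 0, -1]
    - [15, -26.3, 0, 0, -1]
    - [15, -26.3, 0, 0, -1]
    - [15, -26.3, 0, 0, -1]
    - [15, -26.3, 0, 0, -1]
    - [15, -26.3, 0, 0, -1]
    - [12, -21, 0, 0, -1]
    - [7.5, -13.2, 0, 0, -1]

```text
time: 18.15
ee_pos: [0.404, 0.193, 0.2796]
tool_rot: [[0.774, 0.633, -0.003], [0.633, -0.774, -0.001], [-0.003, -0.001, -1.0]]
force: [0.3, 0.6, -0.6]
finger_gap: 0.169
```

Emit:
servo_tool:
  series:
    - [0, 0, 5, 0, -1]
    - [0, 0, 6, 0, -1]
    - [0, 0, 0, 0, -1]
    - [0, 0, 0, 0, -1]
    - [0, 0, 0, 0, -1]
    - [0, 0, 0, 0, -1]
    - [0, 0, 0, 0, -1]
    - [0, 0, 0, 0, -1]

```text
time: 18.95
ee_pos: [0.4064, 0.1908, 0.2704]
tool_rot: [[0.777, 0.63, 0.0], [0.63, -0.777, 0.0], [0.0, 0.0, -1.0]]
force: [-0.6, 0.2, -0.7]
finger_gap: 0.166
```

```bash
python3 - <<'E'
from h import *
s=env.get_state();print(s['ee_pos'],s['force'],s['tool_rot'])
D=snap('side','d6');g=snap('scene','s6');w=snap('wrist','w6')
im=np.zeros((600,800,3),np.uint8)
im[:560,:400]=cv2.resize(g['img'][134:274,412:512,::-1],(400,560),interpolation=cv2.INTER_CUBIC)
im[:280,400:]=cv2.resize(D['img'][140:210,200:300,::-1],(400,280),interpolation=cv2.INTER_CUBIC)
im[300:600,400:]=cv2.resize(w['img'][40:190,224:424,::-1],(400,300),interpolation=cv2.INTER_CUBIC)
cv2.imwrite('pics/c6.png',im)
E
```

```text
[0.4064 0.1908 0.2704] [-0.5847  0.1723 -0.6883] [[ 0.7765  0.6301  0.0002]
 [ 0.6301 -0.7765  0.0001]
 [ 0.0002  0.     -1.    ]]
```

View pics/c6.png

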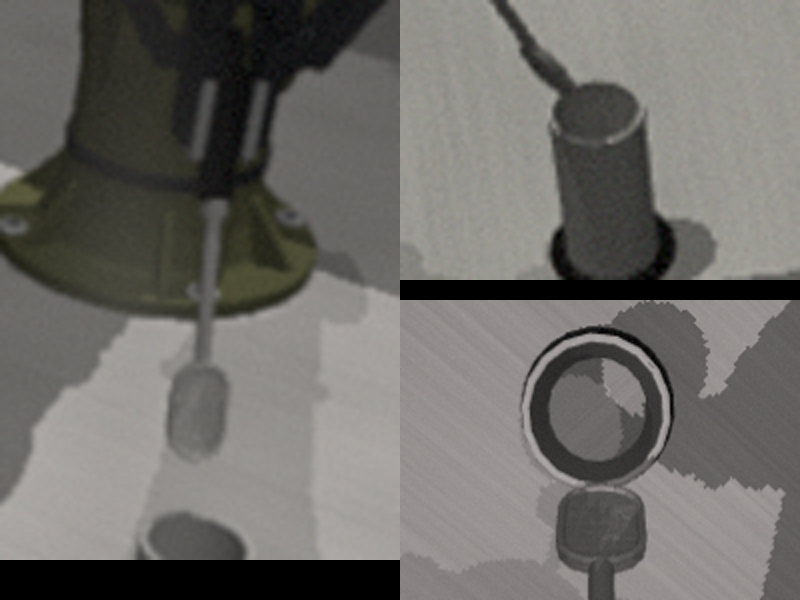

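```bash
python3 - <<'E'
from h import *
D,S,w=load('d6'),load('s6'),load('w6')
s=env.get_state();p=s['ee_pos'];R=s['tool_rot']
rim=at(w,322.5,93.5,.11);print('rim w',rim,R.T@(rim-p))
rs=at(D,200+(598-400)/4,140+113/4,.11);print('rim side',rs,R.T@(rs-p))
for n,o in(('3cam',[(D,243,163),(S,460.75,248.5),(w,324.5,133.5)]),('SD',[(D,243,163),(S,460.75,248.5)])):
    t=tri(o);print(n,t,R.T@(t-p))
t=at(w,324.5,133.5,p[2]-.128);print(R.T@(t-p))
E
```

```text
rim w [0.468  0.2424 0.11  ] [ 0.0803 -0.0012  0.1603]
rim side [0.4686 0.2381 0.11  ] [0.0781 0.0025 0.1603]
3cam [0.4521 0.2265 0.142 ] [0.058  0.0012 0.1283]
SD [0.4536 0.2268 0.1423] [0.0593 0.0018 0.1281]
[0.0565 0.0002 0.128 ]
```

Emit:
servo_tool:
  series:
    - [9, 0, 0, 0, -1]
    - [9, 0, 0, 0, -1]
    - [9, 0, 0, 0, -1]
    - [0, 0, 15, 0, -1]
    - [0, 0, 18, 0, -1]
    - [0, 0, 18, 0, -1]
    - [0, 0, 15, 0, -1]
    - [0, 0, 12, 0, -1]
  force: 60

```text
time: 19.9
ee_pos: [0.4277, 0.2083, 0.1912]
tool_rot: [[0.776, 0.63, -0.001], [0.63, -0.776, -0.0], [-0.001, -0.0, -1.0]]
force: [-0.0, -0.1, -0.3]
finger_gap: 0.169
```

Emit:
servo_tool:
  series:
    - [1.8, 0, 6.9, 0, -1]
    - [1.8, 0, 6.9, 0, -1]
    - [1.8, 0, 6.9, 0, -1]
    - [1.8, 0, 6.9, 0, -1]
    - [1.8, 0, 6.9, 0, -1]
    - [1.8, 0, 6.9, 0, -1]
    - [1.8, 0, 6.9, 0, -1]
    - [1.8, 0, 6, 0, -1]

```text
time: 20.7
ee_pos: [0.4393, 0.2176, 0.1379]
tool_rot: [[0.776, 0.63, 0.002], [0.63, -0.776, 0.001], [0.002, 0.0, -1.0]]
force: [-0.5, 1.7, 6.9]
finger_gap: 0.173
```

Emit:
servo_tool:
  series:
    - [0, 0, 0.5, 0, -1]
    - [0, 0, 0.5, 0, -1]
    - [0, 0, 0.5, 0, -1]
    - [0, 0, 0.5, 0, -1]
    - [0, 0, 0.5, 0, -1]
    - [0, 0, 0, 0, -1]
    - [0, 0, 0, 0, -1]
    - [0, 0, 0, 0, -1]

```text
time: 21.5
ee_pos: [0.4392, 0.2179, 0.1364]
tool_rot: [[0.776, 0.631, 0.002], [0.631, -0.776, 0.002], [0.003, -0.0, -1.0]]
force: [1.7, 5.3, 7.1]
finger_gap: 0.171
```

Emit:
servo_tool:
  series:
    - [0, 0, 0, 0, -0.5]
    - [0, 0, 0, 0, -0.4]
    - [0, 0, 0, 0, 0]
    - [0, 0, 0, 0, 0.5]
    - [0, 0, 0, 0, 1]
    - [0, 0, 0, 0, 1]
    - [0, 0, -15, 0, 1]
    - [0, 0, -35, 0, 1]

```text
time: 22.3
ee_pos: [0.4369, 0.2162, 0.1839]
tool_rot: [[0.776, 0.63, -0.005], [0.63, -0.776, -0.003], [-0.006, -0.001, -1.0]]
force: [0.5, 0.8, -0.2]
finger_gap: 1.002
```

Emit:
servo_tool:
  series:
    - [0, 0, -40, 0, 1]
    - [0, 0, -40, 0, 1]
    - [0, 0, -10, 0, 1]
    - [0, 0, 0, 0, 1]
    - [0, 0, 0, 0, 1]
    - [0, 0, 0, 0, 1]
    - [0, 0, 0, 0, 1]
    - [0, 0, 0, 0, 1]

```text
time: 23.1
ee_pos: [0.4382, 0.2168, 0.2746]
tool_rot: [[0.776, 0.63, -0.002], [0.63, -0.776, -0.001], [-0.002, -0.0, -1.0]]
force: [-0.7, 0.0, -0.3]
finger_gap: 1.0
```

```bash
python3 - <<'E'
from h import *
s=env.get_state();print(s['ee_pos'],s['force'],s['finger_gap'],s['joint_positions'])
D=snap('side','d7');g=snap('scene','s7')
cv2.imwrite('pics/c7.png',np.hstack([cv2.resize(g['img'][210:330,425:485,::-1],(300,600),interpolation=cv2.INTER_CUBIC),cv2.resize(D['img'][130:290,205:305,::-1],(375,600),interpolation=cv2.INTER_CUBIC)]))
E
```

```text
[0.4382 0.2168 0.2746] [-0.6714  0.0137 -0.273 ] 1.0003623031037592 [-0.6854  0.2622  0.2311  1.7757 -0.066   1.113  -1.3217]
```

View pics/c7.png

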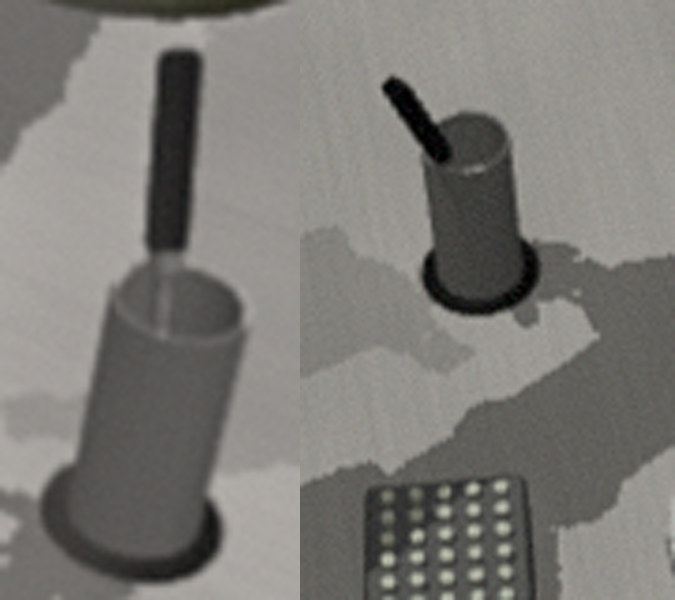

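The spoon stands in its pot as it did at the start, with the handle top at the same crop position (180,50). Next is the lid.

Emit:
servo_tool:
  series:
    - [0.9, 20, 0, 0, 1]
    - [0.9, 36, 0, 0, 1]
    - [0.9, 40, 0, 0, 1]
    - [0.9, 42, 0, 0, 1]
    - [0.9, 42, 0, 0, 1]
    - [0.9, 40, 0, 0, 1]
    - [0.9, 36, 0, 0, 1]
    - [0.9, 22.5, 0, 0, 1]

```text
time: 24.0
ee_pos: [0.6208, 0.0021, 0.275]
tool_rot: [[0.778, 0.628, -0.0], [0.628, -0.778, -0.001], [-0.001, 0.001, -1.0]]
force: [0.0, 0.5, -0.3]
finger_gap: 1.002
```

Emit:
servo_tool:
  series:
    - [0, 0, 25, 0, 1]
    - [0, 0, 30, 0, 1]
    - [0, 0, 30, 0, 1]
    - [0, 0, 15, 0, 1]
    - [0, 0, 0, 0, 1]
    - [0, 0, 0, 0, 1]
    - [0, 0, 0, 0, 1]
    - [0, 0, 0, 0, 1]

```text
time: 24.8
ee_pos: [0.6203, 0.0052, 0.1767]
tool_rot: [[0.776, 0.63, 0.002], [0.63, -0.776, 0.0], [0.002, 0.001, -1.0]]
force: [1.0, 1.7, -0.5]
finger_gap: 1.0
```

```bash
python3 - <<'E'
from h import *
s=env.get_state();g=snap('wrist','w8');print(s['ee_pos'],s['joint_positions'],proj(g,[.619,.005,.052]))
cv2.imwrite('pics/w8v.png',g['img'][:,:,::-1])
E
```

```text
[0.6203 0.0052 0.1767] [-0.2183  0.5539  0.2797  1.5991 -0.1724  1.0108 -0.7757] [323.0485 221.7901]
```

View pics/w8v.png

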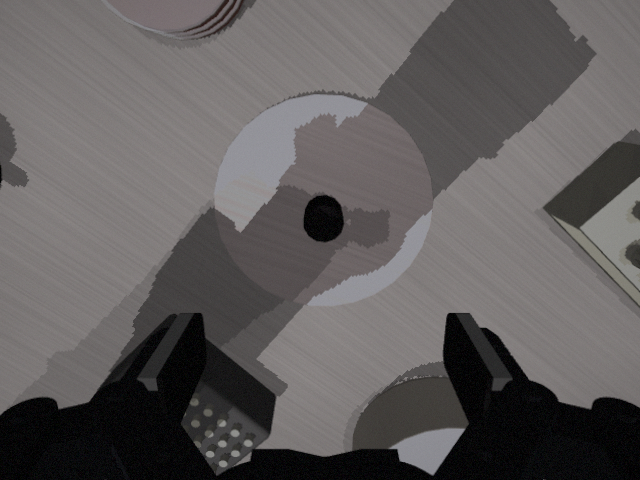

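The knob is centred at about (323.5,220) against a predicted (323,222), and the plate spans x 214–433, centred at 323.5. The position agrees, so I'll descend and grip.

Emit:
servo_tool:
  series:
    - [0, 0, 30, 0, 1]
    - [0, 0, 35, 0, 1]
    - [0, 0, 30, 0, 1]
    - [0, 0, 25, 0, 1]
    - [0, 0, 20, 0, 1]
    - [0, 0, 15, 0, 1]
    - [0, 0, 0, 0, 1]
    - [0, 0, 0, 0, 1]

```text
time: 25.65
ee_pos: [0.6201, 0.0051, 0.0211]
tool_rot: [[0.776, 0.63, 0.001], [0.63, -0.776, -0.0], [0.001, 0.001, -1.0]]
force: [0.3, -0.1, 0.4]
finger_gap: 0.998
```

Emit:
servo_tool:
  series:
    - [0, 0, 0, 0, -1]
    - [0, 0, 0, 0, -1]
    - [0, 0, 0, 0, -1]
    - [0, 0, 0, 0, -1]
    - [0, 0, 0, 0, -1]
    - [0, 0, 0, 0, -1]
    - [0, 0, 0, 0, -1]
    - [0, 0, 0, 0, -1]
  force: 80

```text
time: 26.45
ee_pos: [0.6199, 0.0053, 0.0213]
tool_rot: [[0.776, 0.63, 0.001], [0.63, -0.776, 0.0], [0.001, 0.0, -1.0]]
force: [-1.0, 0.1, 5.0]
finger_gap: 0.303
```

Emit:
servo_tool:
  series:
    - [0, 0, -5, 0, -1]
    - [0, 0, -10, 0, -1]
    - [0, 0, -18, 0, -1]
    - [0, 0, -25, 0, -1]
    - [0, 0, -25, 0, -1]
    - [0, 0, -22, 0, -1]
    - [0, 0, -15, 0, -1]
    - [0, 0, 0, 0, -1]

```text
time: 27.25
ee_pos: [0.6209, 0.005, 0.1433]
tool_rot: [[0.776, 0.63, 0.005], [0.63, -0.777, 0.0], [0.004, 0.003, -1.0]]
force: [0.9, -0.4, -1.3]
finger_gap: 0.306
```

```bash
python3 - <<'E'
from h import *
from scipy.optimize import least_squares
g=load('w8');th=np.linspace(0,6.28,73)
def f(c):
    q=np.array([proj(g,[c[0]+.0835*np.cos(a),c[1]+.0835*np.sin(a),.012]) for a in th])
    return np.array([q[:,0].min(),q[:,0].max(),q[:,1].min(),q[:,1].max()])-[214,433.5,92,306.5]
r=least_squares(f,[.62,0]);print(r.x,r.fun)
s=env.get_state();R=s['tool_rot'];c=np.r_[r.x,.0213]
print('lid rel TCP in tool',R.T@(c-np.array([.6199,.0053,.0213])))
p=s['ee_pos'];print(p,s['force'],R)
off=R@[(R.T@(c-[.6199,.0053,.0213]))[0],0,0]
d=np.array([.5022,-.2226,p[2]])-p-off;print('shift tool mm',R.T@d*1000)
E
```

```text
[0.6182 0.0037] [ 0.1471 -0.1474  0.8804 -1.266 ]
lid rel TCP in tool [-0.0024  0.0001 -0.    ]
[0.6209 0.005  0.1433] [ 0.8657 -0.4153 -1.333 ] [[ 0.7765  0.6301  0.0045]
 [ 0.6301 -0.7765  0.0001]
 [ 0.0035  0.0028 -1.    ]]
shift tool mm [-233.2373  101.9488   -0.5495]
```

Emit:
servo_tool:
  series:
    - [-8, 3.5, 0, 0, -1]
    - [-12.7, 5.6, 0, 0, -1]
    - [-15.9, 7, 0, 0, -1]
    - [-15.9, 7, 0, 0, -1]
    - [-15.9, 7, 0, 0, -1]
    - [-15.9, 7, 0, 0, -1]
    - [-15.9, 7, 0, 0, -1]
    - [-15.9, 7, 0, 0, -1]

```text
time: 28.05
ee_pos: [0.5609, -0.1091, 0.1406]
tool_rot: [[0.777, 0.63, 0.0], [0.63, -0.777, -0.0], [0.0, 0.0, -1.0]]
force: [1.0, -0.3, -1.7]
finger_gap: 0.306
```

Emit:
servo_tool:
  series:
    - [-15.9, 7, 0, 0, -1]
    - [-15.9, 7, 0, 0, -1]
    - [-15.9, 7, 0, 0, -1]
    - [-15.9, 7, 0, 0, -1]
    - [-15.9, 7, 0, 0, -1]
    - [-15.9, 7, 0, 0, -1]
    - [-12.7, 5.6, 0, 0, -1]
    - [-8, 3.5, 0, 0, -1]

```text
time: 28.85
ee_pos: [0.5028, -0.2221, 0.1405]
tool_rot: [[0.777, 0.629, -0.0], [0.629, -0.777, -0.0], [-0.0, 0.0, -1.0]]
force: [0.1, 0.5, -2.5]
finger_gap: 0.303
```

Emit:
servo_tool:
  series:
    - [0, 0, 10, 0, -1]
    - [0, 0, 10, 0, -1]
    - [0, 0, 10, 0, -1]
    - [0, 0, 0, 0, -1]
    - [0, 0, 0, 0, -1]
    - [0, 0, 0, 0, -1]
    - [0, 0, 0, 0, -1]
    - [0, 0, 0, 0, -1]

```text
time: 29.65
ee_pos: [0.504, -0.2205, 0.1108]
tool_rot: [[0.776, 0.63, 0.001], [0.63, -0.776, -0.0], [0.0, 0.001, -1.0]]
force: [-0.1, -0.5, -1.5]
finger_gap: 0.303
```

```bash
python3 - <<'E'
from h import *
s=env.get_state();R=s['tool_rot'];p=s['ee_pos'];print(p,s['force'])
c=p+R@[-.0024,0,0];print('lid c',c,'rem to dish tool mm',R.T@(np.array([.5022,-.2226,c[2]])-c)*1000)
D=snap('side','d9');S=snap('scene','s9')
cv2.imwrite('pics/c9.png',np.hstack([cv2.resize(S['img'][150:280,210:340,::-1],(400,400),interpolation=cv2.INTER_CUBIC),cv2.resize(D['img'][280:440,230:390,::-1],(400,400),interpolation=cv2.INTER_CUBIC)]))
E
```

```text
[ 0.504  -0.2205  0.1108] [-0.0688 -0.4753 -1.5495]
lid c [ 0.5021 -0.222   0.1108] rem to dish tool mm [-0.2735  0.4947  0.0002]
```

View pics/c9.png

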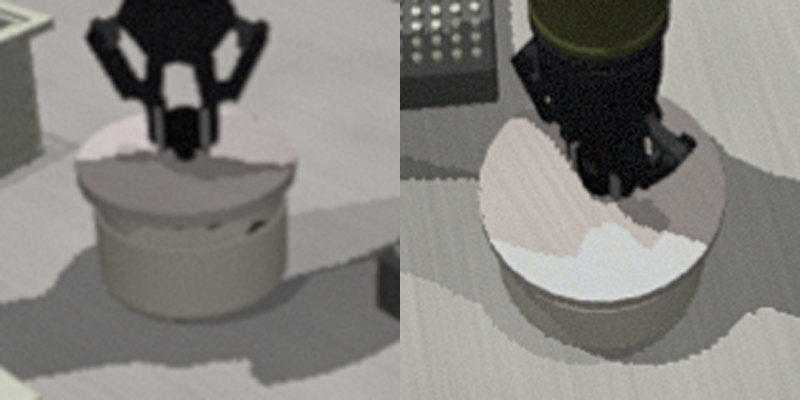

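The lid is level above the dish. In the scene crop it spans x 77–297 and the dish 95–287. In the side crop the lid spans x 478–725. I'll compare both with predicted outlines.

```bash
python3 - <<'E'
from h import *
S,D=load('s9'),load('d9');th=np.linspace(0,6.28,145)
def ext(g,c,r,z):
    q=np.array([proj(g,[c[0]+r*np.cos(a),c[1]+r*np.sin(a),z]) for a in th]);return q.min(0),q.max(0)
for n,g,f in(('S',S,lambda q:(np.array(q)-[210,150])*400/130),('D',D,lambda q:(np.array(q)-[230,280])*2.5+[400,0])):
    for m,c,r,z in(('lid',(.5021,-.222),.0835,.1015),('dish',(.5022,-.2226),.0755,.06)):
        a,b=ext(g,c,r,z);print(n,m,f(a),f(b))
E
```

```text
S lid [ 72.4807 107.4236] [293.5944 213.6684]
S dish [ 87.7042 157.0606] [283.2671 256.4891]
D lid [475.2342  82.345 ] [723.6728 302.9712]
D dish [491.6336 123.6882] [709.6129 319.8091]
```

The lid and the dish carry the same small camera bias, so they agree to within 1 mm. I'll lower the lid.

Emit:
servo_tool:
  series:
    - [0, 0, 7, 0, -1]
    - [0, 0, 7, 0, -1]
    - [0, 0, 6, 0, -1]
    - [0, 0, 5, 0, -1]
    - [0, 0, 3, 0, -1]
    - [0, 0, 2, 0, -1]
    - [0, 0, 1.5, 0, -1]
    - [0, 0, 0, 0, -1]

```text
time: 30.55
ee_pos: [0.5037, -0.2205, 0.0789]
tool_rot: [[0.776, 0.63, -0.0], [0.63, -0.776, -0.0], [-0.0, -0.0, -1.0]]
force: [-0.5, 0.2, -2.4]
finger_gap: 0.305
```

Emit:
servo_tool:
  series:
    - [0, 0, 0.5, 0, -1]
    - [0, 0, 0.5, 0, -1]
    - [0, 0, 0.5, 0, -1]
    - [0, 0, 0.5, 0, -1]
    - [0, 0, 0.5, 0, -1]
    - [0, 0, 0, 0, -1]
    - [0, 0, 0, 0, -1]
    - [0, 0, 0, 0, -1]

```text
time: 31.35
ee_pos: [0.5038, -0.2205, 0.0773]
tool_rot: [[0.776, 0.63, 0.001], [0.63, -0.776, -0.0], [0.001, 0.0, -1.0]]
force: [-1.6, 1.0, 6.8]
finger_gap: 0.302
```

Contact came at TCP z 0.0773, which is exactly the predicted seated height. I'll release and retract.

Emit:
servo_tool:
  series:
    - [0, 0, 0, 0, -0.3]
    - [0, 0, 0, 0, -0.2]
    - [0, 0, 0, 0, 0.2]
    - [0, 0, 0, 0, 1]
    - [0, 0, 0, 0, 1]
    - [0, 0, 0, 0, 1]
    - [0, 0, -10, 0, 1]
    - [0, 0, -25, 0, 1]

```text
time: 32.15
ee_pos: [0.5025, -0.2199, 0.1107]
tool_rot: [[0.776, 0.63, -0.004], [0.63, -0.776, 0.001], [-0.002, -0.003, -1.0]]
force: [0.2, 0.1, 0.5]
finger_gap: 1.0
```

Emit:
servo_tool:
  series:
    - [0, 0, -40, 0, 1]
    - [0, 0, -40, 0, 1]
    - [0, 0, -40, 0, 1]
    - [0, 0, -40, 0, 1]
    - [-20, 0, -20, 0, 1]
    - [-30, 0, 0, 0, 1]
    - [-20, 0, 0, 0, 1]
    - [0, 0, 0, 0, 1]

```text
time: 32.95
ee_pos: [0.4467, -0.2671, 0.2929]
tool_rot: [[0.779, 0.626, 0.0], [0.626, -0.779, -0.002], [-0.001, 0.002, -1.0]]
force: [0.1, -0.2, -0.5]
finger_gap: 0.999
```

```bash
python3 - <<'E'
from h import *
s=env.get_state();print(s['time'],s['ee_pos'],s['force'])
D=snap('side','d10');S=snap('scene','s10')
im=np.hstack([cv2.resize(S['img'][150:280,210:340,::-1],(400,400),interpolation=cv2.INTER_CUBIC),cv2.resize(D['img'][280:440,230:390,::-1],(400,400),interpolation=cv2.INTER_CUBIC)])
im=np.vstack([im,np.zeros((200,800,3),np.uint8)]);im[400:,:266]=cv2.resize(S['img'][:,:,::-1],(266,200));im[400:,270:536]=cv2.resize(D['img'][:,:,::-1],(266,200))
cv2.imwrite('pics/c10.png',im)
k=np.array([.5021,-.222,.108]);print((proj(S,k)-[210,150])*400/130,(proj(D,k)-[230,280])*2.5+[400,0])
E
```

```text
32.95 [ 0.4467 -0.2671  0.2929] [ 0.095  -0.1524 -0.4525]
[183.2012 149.4851] [599.315  182.3907]
```

I've used up my picture views, so I'll check the lid and the bystanders numerically.

```bash
python3 - <<'E'
from h import *
from scipy.ndimage import label,center_of_mass
S,D=load('s10'),load('d10');S0,D0=load('scene0'),load('side0')
c=(.5021,-.222)
for n,g in(('S',S),('D',D)):
    q=proj(g,[*c,.093]);u,v=q.astype(int);m=g['img'][v-14:v+15,u-14:u+15].max(2)<45
    L,k=label(m);
    for i in range(1,k+1):
        if (L==i).sum()>15: y,x=center_of_mass(L==i);print(n,'pred knob mid',q,'blob',x+u-14,y+v-14,(L==i).sum())
# lid plate tilt: edge heights around (front edge rows vs predicted)
import cv2
for n,a,b,pts in(('S',S0,S,{'bottle':(442,385),'petri':(360,355),'rack':(190,278),'tipbox':(364,245),'spoonpot':(458,270)}),('D',D0,D,{'bottle':(338,142),'petri':(355,200),'rack':(445,342),'tipbox':(245,290),'spoonpot':(247,180)})):
    for k,(u,v) in pts.items():
        r=20;t=cv2.Canny(a['img'][v-r:v+r,u-r:u+r],40,100)
        t=cv2.cvtColor(a['img'],cv2.COLOR_RGB2GRAY)[v-r:v+r,u-r:u+r];w=cv2.cvtColor(b['img'],cv2.COLOR_RGB2GRAY)[v-r-8:v+r+8,u-r-8:u+r+8]
        M=cv2.matchTemplate(w,t,cv2.TM_CCOEFF_NORMED);_,mx,_,loc=cv2.minMaxLoc(M);print(n,k,'shift',loc[0]-8,loc[1]-8,'corr %.2f'%mx)
# lid vs analytic outline: IoU style edge residual
th=np.linspace(0,6.28,73)
for n,g in(('S',S),('D',D)):
    q=np.array([proj(g,[c[0]+.0835*np.cos(a),c[1]+.0835*np.sin(a),.069]) for a in th]);print(n,'plate ext pred',q.min(0),q.max(0))
    gr=cv2.cvtColor(g['img'],cv2.COLOR_RGB2GRAY).astype(int);uc=int(q[:,0].mean());
    print(gr[int(q[:,1].max())-8:int(q[:,1].max())+8,uc])
E
```

```text
S pred knob mid [269.8906 204.2218] blob 270.3550724637681 205.2246376811594 138
D pred knob mid [309.853  357.3579] blob 310.0113636363636 357.1818181818182 264
S bottle shift 0 0 corr 1.00
S petri shift 0 0 corr 1.00
S rack shift 0 0 corr 0.97
S tipbox shift 0 0 corr 0.92
S spoonpot shift 0 0 corr 0.80
D bottle shift 0 0 corr 0.99
D petri shift 0 0 corr 1.00
D rack shift 0 0 corr 1.00
D tipbox shift 0 6 corr 0.33
D spoonpot shift 5 -8 corr 0.24
S plate ext pred [234.9171 196.456 ] [305.555  231.9793]
[120 119 120 149 187 191 192 193 177 145 105  93  96 100 107 113]
D plate ext pred [261.5297 322.8071] [358.5713 409.7932]
[208 204 210 208 207 210 210 210 142  86  85  93  99 102 100 106]
```

```bash
python3 -c "
from rig import env
print(env.sign_off())"
```

```text
the job is handed in; nothing more can be done
None
```

The job is done and handed in at about 33 s, well inside the 72 s limit. I took the spoon out of its pot and stirred four full turns with the blade down among the balls. Then I stood the spoon back in the pot, blade down, and put the lid on the dish.

**Checks that passed:**
- **Balls:** after the stir I could see all six in the dish, all moved from where they started.
- **Dish:** it stayed within about 1 mm of where it stood.
- **Spoon:** once released, it leaned in the pot as it did at the start.
- **Lid:** it made contact at exactly the predicted seated height. The knob's middle was within about 1 px of its predicted place in both cameras, and the front edge was at its predicted place (within about 1 px), so I take it as flat on the rim.
- **Other things:** template matching showed no shift for any of them in the scene camera.

**Checks that failed or were missing:**
- **Side-camera matching:** it gave no usable result for the tip box (correlation 0.33) or the spoon and pot (0.24). I put this down to the arm and its shadow being in the way. The scene camera showed no shift for either.
- **Final picture:** I had used up the 12 views, so the last state was checked only by numbers.

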